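# Tip a tray of doll blanks over the crate's rim

### The arm

A 6-joint arm with a two-finger parallel gripper is mounted at the origin on the work surface. World frame = base frame: x ahead of the robot, y to its left, z up, the work surface at z = 0. Lengths are in m, angles in degrees, forces in N, time in s.
With the tool pointing down it reaches from about 0.25 to 0.8 m from the base axis. Payload 8.5 kg.
Tool frame: the origin (TCP) lies at the very end of the fingers, on their centre line; the grasp point (between the pads) lies 19 mm behind it; z points along the fingers, y is the direction in which the jaws open and shut (so a half turn about z gives the same grasp; the last joint's range is limited). The gripper opens to 85 mm and grips with 20 to 120 N. Pads are 22 mm wide; open, the fingers measure 114 mm over their backs; the gripper's body (76 mm by 85 mm) begins 54 mm behind the grasp point. The pads swing forward as they close: fully open they stand 13 mm farther back than shut.
Start: joints at [-71.276, 13.648, -0.773, 75.585, 0, 90], TCP at [0.169, -0.497, 0.231] pointing down, gripper open.
Joint ranges: [-152.45, 152.45], [-59.26, 108.67], [-65.41, 83.53], [-104.44, 129.93], [-82.83, 76.93], [-180, 180]. Speed limits (degrees/s): [127.2, 127.2, 159.86, 180, 180, 180].

### API

Orientations are given as a 3x3 rotation matrix whose columns are the frame's x, y, z axes.
In Python, from bench import manip gives the robot as it stands. The module is installed in compiled form; this text tells all that it offers. Calls block until the motion is done:
- manip.movep(position, orientation): joint-space move of the TCP to a pose.
- manip.move_straight(position, ori=None, vel=0.15): straight line of the TCP; ori=None keeps the orientation; vel is the mean speed in m/s.
- manip.set_joints(angles): joint-space move.
- manip.grip(opening, effort=None): opening from 0.0 (shut) to 1.0 (fully open); effort is the grip in N (None keeps the last); returns when the fingers have stopped.
- manip.sleep(seconds).
- manip.ik(position, orientation): joint angles nearest the present ones, or None.
- manip.camera(name): name is "side" or "top"; returns a dict with "frame" (480x640x3 uint8, red, green, blue), "depth" (480x640 float32, m along the optical axis (not along the pixel's ray), 0 where there is no reading), "fx", "fy", "cx", "cy" (pixels), "k1" (the pictures are not rectified: a ray, as slopes to the right and down, at radius r is drawn at 1 + k1 r^2 times it, then the intrinsics apply), "R" (3x3) and "t" (3): a world point X has camera coordinates R X + t. Camera axes: x right, y down, z forward; pixel columns grow to the right and rows downward; lengths in m; the calibration is good to about 2 mm. A picture is of the moment at which its call begins.
A pose or a line that the arm cannot do raises manip.PlanningError and nothing moves.
- manip.hand_in(): hands the job in, once; it reports no verdict.
Trained networks look in the newest picture that a camera, given by its name, has taken for a name from the list of things; names that differ only in an ending like _2 or _b are one class to them, and where a whole thing is asked for, a point or a joint stands for the part that bears it (a point fixed in the world has none). Each returns a list of dicts, best first, with "score" (0 to 1); they miss things now and then, are a little off and sometimes report something else, mostly with a low value. They report only what shows in the picture. A call takes as long as a camera call. They do not tell look-alikes from the thing itself.
- manip.search_frame(camera, target): "position" ([x, y, z] in m, in world coordinates, good to about 4 mm: the middle of the surface that is visible of it).
- manip.cut_out(camera, target): "mask" (480x640 bool, what is visible of it).
- manip.landmark_of(camera, target): "position" ([x, y, z] in m, in world coordinates, good to about 4 mm: a listed point, or the origin of a listed thing).
Readings, each from a call of its own:
- manip.read_time(): time.
- manip.read_joint_pos(): joint angles.
- manip.read_joint_vel(): joint speeds.
- manip.read_effort(): joint torques, N m.
- manip.read_tcp_pos(): TCP position.
- manip.read_eef_rot(): TCP orientation.
- manip.read_ft_force(): force on the tool from outside, world axes, zero at the start.
- manip.read_torque(): the same for the moment, N m.
- manip.read_opening(): opening from 0.0 (shut) to 1.0 (fully open).
Only numpy, scipy, OpenCV 4.12 (cv2) and the standard library are available. Lean on these libraries where they do the work, as an engineer would, in place of code of your own. Each camera call takes 0.05 s, during which the arm holds its last target. There are 200 camera calls.

### The job

Empty the tray of wooden doll blanks into the open crate at the end of the bench: slide the tray along the bench, square to the crate and in line with it, until its lip overhangs the crate and the batten under it catches on the rim, then raise the handle so that the tray tips over that rim, staying hooked on it, until all four blanks have gone into the crate. Then lower the tray gently (never let it fall) until it lies flat on the bench again, and let go. Do not lift the tray clear of bench and rim, do not touch the blanks with the fingers, and leave everything else where it stands.

Things in the scene. Friction and masses are not known exactly. Their poses are not given: they have to be found in the camera images.
- bench: (all sizes in mm) fixed low wooden bench standing on the table: flat top at height 90, 300 long x 320 wide. Origin on the table under the middle of the edge next to the crate; its x axis points along the bench towards the crate (roughly world -y), the bench covers x from -300 to 0, y from -160 to 160, z is up.
- crate: (mm) fixed open plywood crate at the end of the bench, outer size 180 (its x) x 210 (its y) x 102 high, walls and floor 8 thick, empty. Origin at the centre of its underside on the table; its x points away from the bench, parallel to the bench's x. Its rim stands 12 above the bench top; its near wall stands 2 from the bench.
- crate_rim (a point): (mm) middle of the outer top edge of the crate wall next to the bench (crate x = -90, y = 0, z = 102)
- tray: (mm) loose shallow wooden tray (0.26 to 0.49 kg) on the bench with four blanks; its front (+x) end has no wall. Origin under its centre at the underside of its two battens; z up. Floor 170 long (x -85 to 85) x 124 wide, 14 to 20 above the origin; side and rear walls up to 42. Battens 16 x 120 x 14 high carry it: front one x 44 to 60, rear one x -78 to -62. Slides on the bench.
- tray_notch (a point): (mm) inside corner under the tray's lip, where the front batten's front face meets the floor's underside (tray x = 60, y = 0, z = 14). The floor overhangs the batten by 25 as a lip, which passes 2 above the crate's rim; the batten then stops against the outside of the crate wall. Hooked, this point lies at crate_rim.
- tray_bar (a point): (mm) middle of the tray's handle: a round wooden bar 12 in diameter, 112 long, along the tray's y, held by two side arms 55 behind the rear wall (tray x = -140, y = 0, z = 36, so 126 above the table). Free space before, behind and above it; its underside is 30 above the bench. It can turn between gripping fingers.
- blank1: turned plain-wood doll blank, 62 mm high, 40 mm dia, 35 g, standing in the tray; origin at the centre of its foot, z up through its head
- blank2: turned plain-wood doll blank, 62 mm high, 40 mm dia, 35 g, standing in the tray; origin at the centre of its foot, z up through its head
- blank3: turned plain-wood doll blank, 62 mm high, 40 mm dia, 35 g, standing in the tray; origin at the centre of its foot, z up through its head
- blank4: turned plain-wood doll blank, 62 mm high, 40 mm dia, 35 g, standing in the tray; origin at the centre of its foot, z up through its head
- glue_jar: small glass jar with white cap, 42 dia x 60 high, standing on the bench top in a corner by the crate (sizes in mm); not part of the job
- varnish_tin: small plain tin, 42 dia x 50 high, standing on the bench top in the other corner by the crate (sizes in mm); not part of the job
- brush_cup: dark metal cup of brushes, 72 dia, 200 high with the brushes, on the table to the robot's left (sizes in mm); not part of the job
- paint_tin: paper-labelled paint tin, 80 dia x 85 high, on the table to the robot's right (sizes in mm); not part of the job
- flat_brush: brush lying on the table to the robot's right (sizes in mm); not part of the job
- carton: white carton 110 x 150 x 60 on the table, far right (sizes in mm); not part of the job
- sanding_block: cork sanding block 70 x 110 x 30 on the table, far left (sizes in mm); not part of the job
Not all that is in view belongs to the job. Leave any black, green or turquoise look-alike of the blank1 alone.

How it is judged (in metres and radians):
On the way, in this order (a step that is already met when the one before it is completed fails the run):
1. the tray lies flat and square with its batten against the crate's rim and the lip over the crate (blanks still on it) (x of tray_notch in the frame of crate between -0.104 and -0.068 m and y of tray_notch in the frame of crate between -0.04 and 0.04 m and z of tray_notch in the frame of crate between 0.085 and 0.125 m and angle between tray's own z axis and vertical below 0.12 rad and angle between the x axis of tray and the x axis of crate, either way round below 0.15 rad and z of each of blank1, blank2, blank3, blank4 in the frame of tray above 0.005 m), for 0.2 s.
2. the tray is tipped steeply (over 35 degrees) with its notch still at the rim (x of tray_notch in the frame of crate between -0.104 and -0.068 m and y of tray_notch in the frame of crate between -0.04 and 0.04 m and z of tray_notch in the frame of crate between 0.085 and 0.125 m and angle between tray's own z axis and vertical above 0.61 rad), for 0.1 s.
At the end, for the whole second after the job is handed in: All four blanks lie inside the crate below its rim, and the tray lies flat (within 4.5 degrees, battens within 8 mm of the bench top) and at rest on the bench (x of blank1 in the frame of crate between -0.086 and 0.086 m and y of blank1 in the frame of crate between -0.101 and 0.101 m and z of each of blank1, blank2, blank3, blank4 in the frame of crate below 0.1 m and x of blank2 in the frame of crate between -0.086 and 0.086 m and y of blank2 in the frame of crate between -0.101 and 0.101 m and x of blank3 in the frame of crate between -0.086 and 0.086 m and y of blank3 in the frame of crate between -0.101 and 0.101 m and x of blank4 in the frame of crate between -0.086 and 0.086 m and y of blank4 in the frame of crate between -0.101 and 0.101 m and z of tray in the frame of bench between 0.083 and 0.098 m and angle between tray's own z axis and vertical below 0.08 rad and linear speed of tray below 0.02 m/s); the robot touches nothing.
It fails at once if the tray is lifted clear: its notch more than 45 mm above where it starts or hooks (height (world z) of tray_notch above 0.149 m).
It fails at once if the tray is let fall (it turns faster than 5 rad/s) (angular speed of tray above 5 rad/s).
It fails at once if the fingers press on a blank (over 3 N) (contact force between the fingers and blank1 above 3 N or contact force between the fingers and blank2 above 3 N or contact force between the fingers and blank3 above 3 N or contact force between the fingers and blank4 above 3 N).
It fails at once if a bystander is moved more than 30 mm (distance of any of glue_jar, varnish_tin, brush_cup, paint_tin, flat_brush, carton, sanding_block from where it was at the start of the episode above 0.03 m).
It also fails if it takes over 64 s, if anything falls off the work surface, if the arm or the gripper's body presses on something with over 40 N, if the wrist force passes 120 N, or if a joint passes its speed limit or range.

## Working session

There is one attempt and no reset: what is moved stays moved. The work goes in short steps, each a Python script; the robot and the scene stay as the last script left them, time stands still between calls to the robot, and variables do not carry over. Pictures are saved under pics/ and viewed, about 8 in all and at most 12, crops included, and the job is handed in when it is done.

```bash
mkdir -p pics
cat > h.py <<'E'
import numpy as np, cv2
from bench import manip as m
def snap(cam,name):
    c=m.camera(cam); cv2.imwrite(f'pics/{name}.png',c['frame'][:,:,::-1]); return c
def pix(c,X):
    p=c['R']@np.array(X)+c['t']; a=p[:2]/p[2]; a=a*(1+c['k1']*(a@a)); return [round(float(v)) for v in (c['fx']*a[0]+c['cx'],c['fy']*a[1]+c['cy'])]
E
python3 - <<'E'
from h import *
for cam in ['top','side']:
    c=snap(cam,cam+'0'); print(cam,'cam at',np.round(-c['R'].T@c['t'],3))
    for n in ['tray_bar','tray_notch','tray','crate_rim','crate','bench','blank1','glue_jar','varnish_tin']:
        for d in m.landmark_of(cam,n)[:7 if n=='blank1' else 2]:
            print(n,round(d['score'],2),np.round(d['position'],4),pix(c,d['position']))
print(m.read_time(),m.read_tcp_pos(),m.read_eef_rot())
E
```

```text
top cam at [0.238 0.019 1.54 ]
tray_bar 0.8 [0.5068 0.2065 0.1279] [252, 244]
tray_notch 0.81 [0.5294 0.0096 0.1035] [321, 239]
tray 0.75 [0.5216 0.0706 0.0889] [300, 242]
tray 0.23 [0.655  0.0271 0.0892] [315, 199]
crate_rim 0.74 [ 0.544  -0.0411  0.1032] [338, 234]
crate 0.88 [ 0.5595 -0.1311 -0.0011] [366, 237]
bench 0.72 [ 0.5287 -0.0413  0.0009] [337, 246]
bench 0.6 [0.5212 0.0734 0.0866] [299, 243]
blank1 0.71 [0.551  0.0654 0.1088] [302, 231]
blank1 0.63 [5.062e-01 3.722e-01 2.000e-04] [204, 252]
blank1 0.59 [0.4972 0.0587 0.1093] [304, 249]
blank1 0.48 [ 0.3965  0.3417 -0.0017] [211, 287]
blank1 0.46 [0.5465 0.1188 0.1099] [283, 232]
blank1 0.43 [ 7.429e-01  8.750e-02 -5.000e-04] [297, 180]
glue_jar 0.56 [0.6523 0.0315 0.0881] [314, 200]
glue_jar 0.49 [0.5325 0.0131 0.1035] [320, 238]
varnish_tin 0.46 [ 0.3883 -0.0279  0.0903] [333, 288]
side cam at [ 0.486 -1.002  1.286]
tray_bar 0.8 [0.5088 0.2096 0.1243] [302, 180]
tray_notch 0.77 [0.5273 0.0145 0.1031] [313, 240]
crate_rim 0.96 [ 0.5398 -0.038   0.1046] [319, 255]
crate 0.9 [ 0.5587 -0.1276  0.0008] [330, 309]
crate 0.3 [ 0.6154  0.4581 -0.0013] [334, 152]
blank1 0.83 [0.4975 0.0562 0.1093] [301, 226]
blank1 0.81 [0.554  0.0627 0.1105] [323, 223]
blank1 0.81 [7.416e-01 9.110e-02 6.000e-04] [391, 239]
blank1 0.63 [0.5498 0.1164 0.1133] [320, 207]
blank1 0.6 [0.5057 0.3727 0.0019] [300, 172]
blank1 0.49 [0.4893 0.1219 0.109 ] [296, 208]
blank1 0.47 [0.4025 0.3397 0.0033] [266, 181]
glue_jar 0.92 [0.6531 0.0258 0.0873] [362, 238]
glue_jar 0.37 [ 0.5384 -0.0373  0.1028] [319, 255]
varnish_tin 0.83 [ 0.3917 -0.027   0.0883] [260, 259]
1.0 [ 0.16851724 -0.4971436   0.23127067] [[ 9.47076939e-01  3.21006652e-01 -3.39453157e-05]
 [ 3.21006653e-01 -9.47076927e-01  1.50348142e-04]
 [ 1.61139283e-05 -1.53287930e-04 -9.99999988e-01]]
```

Run:
```python
import cv2
a=cv2.imread('pics/top0.png')[150:330,190:420]; b=cv2.imread('pics/side0.png')[120:400,160:460]
cv2.imwrite('pics/topc.png',cv2.resize(a,None,fx=3.3,fy=3.3,interpolation=3)); cv2.imwrite('pics/sidec.png',cv2.resize(b,None,fx=2.1,fy=2.1,interpolation=3)[:600])
```

```text
(no output)
```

View pics/topc.png

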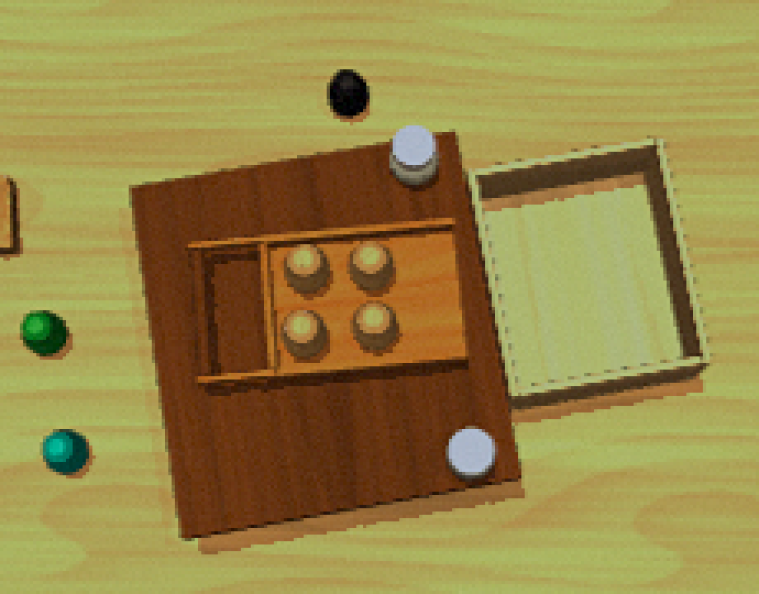

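View pics/sidec.png

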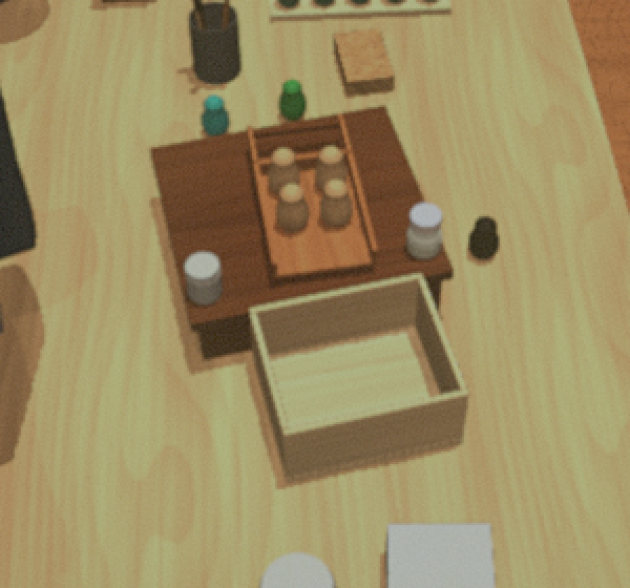

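The tray with the four plain blanks sits mid-bench (crop 190–468, 222–385), yawed about 5° relative to bench and crate. Its handle is the bar at crop (205, 312), full image about (252, 244). Look-alikes not to touch are black (348, 92), green (44, 332) and turquoise (65, 452) in the same crop. The jar (414, 155) and tin (470, 452) are well clear of the tray's path. Next I'll get the yaws and bar position from depth.

```bash
cat >> h.py <<'E'
def cloud(c):
    v,u=np.mgrid[:480,:640]; P=np.stack([(u-c['cx'])/c['fx'],(v-c['cy'])/c['fy']],-1).reshape(-1,1,2).astype(float)
    q=P[:,0].copy()
    for _ in range(8): q=P[:,0]/(1+c['k1']*(q**2).sum(1,keepdims=True))
    d=c['depth'].reshape(-1,1); X=(np.hstack([q*d,d])-c['t'])@c['R']; X[d[:,0]==0]=np.nan
    return X.reshape(480,640,3)
def rect(X,lo,hi,box):
    k=(X[...,2]>lo)&(X[...,2]<hi)&(X[...,0]>box[0])&(X[...,0]<box[1])&(X[...,1]>box[2])&(X[...,1]<box[3])
    k=cv2.morphologyEx(k.astype(np.uint8),cv2.MORPH_OPEN,np.ones((2,2)))>0
    p=X[k][:,:2].astype(np.float32); (c,s,a)=cv2.minAreaRect(p); return len(p),np.round(c,4),np.round(s,4),round(a,2)
E
python3 - <<'E'
from h import *
c=m.camera('top'); X=cloud(c)
print('bench',rect(X,.08,.1,[.3,.75,-.03,.32]))
print('crate',rect(X,.093,.112,[.4,.72,-.27,-.035]))
k=(X[...,2]>.122)&(X[...,2]<.142)&(X[...,0]>.42)&(X[...,0]<.6)&(X[...,1]>-.01)&(X[...,1]<.24)
p=X[k]; print('tray',rect(X,.12,.142,[.42,.6,-.01,.24]))
# side walls: fit lines
for s,b in (('far',(.57,.6)),('near',(.43,.47))):
    q=p[(p[:,0]>b[0]-.02)&(p[:,0]<b[1])&(p[:,1]>.03)]; 
    if len(q)>10: f=cv2.fitLine(q[:,:2].astype(np.float32),cv2.DIST_HUBER,0,.01,.01).ravel(); print(s,len(q),np.round(f,4),'deg from -y',np.degrees(np.arctan(-f[0]/f[1])))
for cam in ('top','side'):
    mk=m.cut_out(cam,'tray_bar')
    if cam=='side': m.camera('side')
for i in range(3):
  for cam in ('top','side'):
    m.camera(cam)
    g=[(m.landmark_of(cam,n) or [dict(position=[np.nan]*3)])[0]['position'] for n in ('tray_bar','tray_notch','crate_rim','crate')]
    print(cam,np.round(g,4).tolist())
print(m.read_time())
E
```

```text
bench (7359, array([0.5115, 0.1053]), array([0.3412, 0.3047]), 10.85)
crate (683, array([ 0.5717, -0.1372]), array([0.2323, 0.2003]), 11.06)
tray (726, array([0.521 , 0.0993]), array([0.1304, 0.2302]), 6.3)
far 232 [ 0.1214 -0.9926  0.5767  0.1035] deg from -y 6.973982
near 213 [ 0.1008 -0.9949  0.4562  0.1255] deg from -y 5.785201
top [[0.5082, 0.2091, 0.1268], [0.5359, 0.0114, 0.1037], [0.5443, -0.0385, 0.1027], [0.5618, -0.1273, 0.0005]]
side [[0.5066, 0.2089, 0.1257], [0.3898, -0.0272, 0.0891], [0.5415, -0.0391, 0.105], [0.5587, -0.1285, -0.0026]]
top [[0.5054, 0.2071, 0.1266], [0.5332, 0.0113, 0.1049], [0.5415, -0.0375, 0.1033], [0.5623, -0.1306, -0.0038]]
side [[0.5075, 0.2102, 0.1275], [0.5327, 0.0114, 0.103], [0.5399, -0.0393, 0.1056], [0.5612, -0.1263, -0.0009]]
top [[0.508, 0.2073, 0.1276], [0.534, 0.0118, 0.1062], [0.5402, -0.0385, 0.1027], [0.5607, -0.1327, 0.0003]]
side [[0.508, 0.2113, 0.1277], [0.5288, 0.0109, 0.0995], [0.5391, -0.0379, 0.1063], [0.5401, -0.0386, 0.104]]
2.7
```

```bash
cat >> h.py <<'E'
RIM=np.array([.541,-.0387]); BENCH=10.8
def ax(a): a=np.radians(a); return np.array([np.sin(a),-np.cos(a)])
def ori(a,flip=1):
    s,c=ax(a)[0],-ax(a)[1]; return np.array([[flip*c,flip*s,0],[flip*s,-flip*c,0],[0,0,-1.]])
E
python3 - <<'E'
from h import *
for f in (1,-1): print(f,m.ik([.5075,.209,.35],ori(6.4,f)),m.ik([.5035,.158,.107],ori(10.8,f)))
f=min((1,-1),key=lambda f:abs(m.ik([.5075,.209,.35],ori(6.4,f))[5]))
print('flip',f)
m.grip(.5,40)
m.movep([.5075,.209,.35],ori(6.4,f)); m.move_straight([.5075,.209,.19],vel=.15)
c=snap('side','s1'); cv2.imwrite('pics/s1c.png',cv2.resize(c['frame'][110:310,200:440,::-1],None,fx=3,fy=3,interpolation=3))
print([np.round(m.landmark_of('side',n)[0]['position'],4) for n in ('tray_bar',)],m.read_time(),m.read_tcp_pos(),m.read_opening(),m.read_ft_force())
E
```

```text
1 [  22.38297415   15.70686672   19.2553039    93.54843718    0.
 -164.01702585] [  17.42203339   18.05196641  -13.61572945   58.33230414    0.
 -173.37796661]
-1 [22.38297415 15.70686672 19.2553039  93.54843718  0.         15.98297415] [ 17.42203339  18.05196641 -13.61572945  58.33230414   0.
   6.62203339]
flip -1
[array([0.5098, 0.209 , 0.1263])] 7.3 [0.50798523 0.20915815 0.19084949] 0.5012023873268258 [-1.05325198 -0.70464366 -0.87929111]
```

View pics/s1c.png

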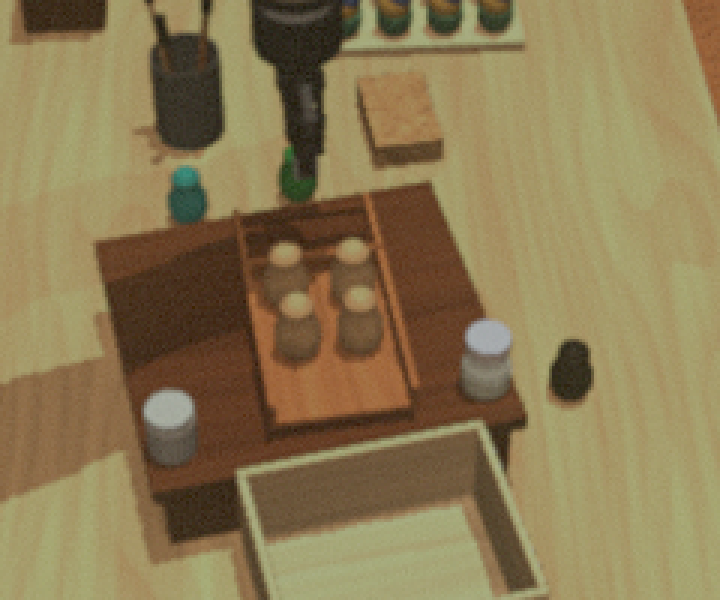

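The gripper is centred over the handle: fingers at crop (308, 170), side arms at x≈240 and 370. Now I'll descend and grip.

Run:
```python
from h import *
m.move_straight([.5078,.2088,.107],vel=.06); print('down',m.read_ft_force(),m.read_tcp_pos())
m.grip(0,40); print('grip',m.read_opening(),m.read_ft_force(),m.read_tcp_pos())
# square up and approach to ~12 mm before the rim
d=ax(BENCH); f=-1
for i,b in enumerate((.232,.214)):
    t=RIM-b*d; m.move_straight([t[0],t[1],.107],ori([8.6,BENCH][i],f),vel=.03); print(b,m.read_ft_force(),m.read_torque(),m.read_tcp_pos())
c=m.camera('top'); X=cloud(c); print('tray',rect(X,.12,.142,[.42,.6,-.06,.14]))
print([np.round(m.landmark_of('top',n)[0]['position'],4) for n in ('tray_bar','tray_notch','crate_rim','tray')])
cv2.imwrite('pics/t2.png',cv2.resize(c['frame'][150:330,190:420,::-1],None,fx=3.3,fy=3.3,interpolation=3)); print(m.read_time())
```

```text
down [0.29327889 0.14954918 0.22843265] [0.50802308 0.20890558 0.10737128]
grip 0.12577590929243435 [-1.80011812  0.3390989   3.17210308] [0.50793978 0.2088924  0.10730816]
0.232 [0.84897645 2.5403908  6.26956399] [ 0.61190398 -0.11608952  0.18589339] [0.49761565 0.18903377 0.10722695]
0.214 [-1.81014723  5.42293913  7.41317525] [0.96626209 0.26608926 0.02334978] [0.50058749 0.17165067 0.10721331]
tray (381, array([0.5285, 0.0265]), array([0.1445, 0.1912]), 16.99)
[array([0.5218, 0.034 , 0.0894]), array([ 0.5389, -0.0264,  0.1022]), array([ 0.539 , -0.0386,  0.1019]), array([0.524 , 0.0345, 0.0906])]
11.1167
```

View pics/t2.png

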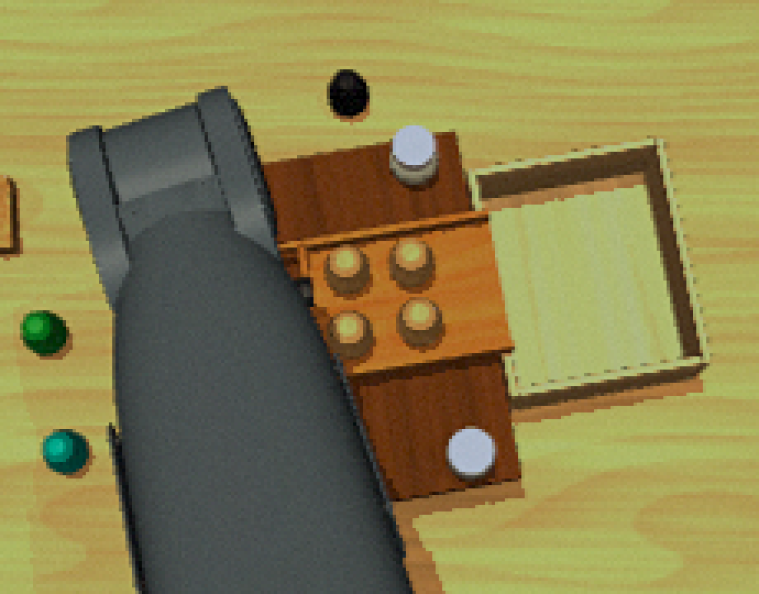

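The tray is now parallel to the crate, with its top edge from (300, 245) to (490, 213), the same slope as the crate's. The lip is over the rim and the blanks are standing. I'll slide on slowly with a force watch until the batten stops.

Run:
```python
from h import *
d=ax(BENCH); p=m.read_tcp_pos(); b=.214
while b>.190:
    b-=.0015 ; t=RIM-b*d
    m.move_straight([t[0],t[1],.107],ori(BENCH,-1),vel=.02)
    F=np.array(m.read_ft_force()); fa=F[:2]@d; q=np.array(m.read_tcp_pos()); print(round(b,4),round(fa,2),np.round(F,1),np.round((q[:2]-RIM)@d,4))
    if fa<-13: break
m.sleep(.3); print(m.read_ft_force(),m.read_torque(),m.read_tcp_pos())
c=snap('side','s3'); print([np.round(m.landmark_of('side',n)[0]['position'],4) for n in ('tray_notch','crate_rim','tray_bar')])
cv2.imwrite('pics/s3c.png',cv2.resize(c['frame'][150:330,210:420,::-1],None,fx=3.3,fy=3.3,interpolation=3)); print(m.read_time())
```

```text
0.2125 -6.02 [-1.4  5.9  7.6] -0.2129
0.211 -5.94 [-0.6  5.9  7.4] -0.2115
0.2095 -5.52 [-0.7  5.5  7.1] -0.2099
0.208 -6.26 [-0.4  6.3  8.1] -0.2085
0.2065 -6.07 [-0.6  6.1  7.4] -0.2069
0.205 -6.2 [-0.9  6.1  7.3] -0.2055
0.2035 -5.69 [-2.1  5.4  7.9] -0.204
0.202 -5.93 [-0.8  5.9  6.8] -0.2025
0.2005 -5.51 [-1.   5.4  6.7] -0.201
0.199 -5.69 [-1.2  5.6  7.9] -0.1995
0.1975 -13.75 [-3.7 13.3  7.3] -0.1993
[-1.72883891 12.47058943  7.53245008] [ 2.49361969  0.60839006 -0.02461106] [0.5033937  0.15699367 0.10725141]
[array([ 0.5388, -0.0432,  0.1037]), array([ 0.5411, -0.0383,  0.1045]), array([0.5007, 0.1565, 0.1278])]
14.3667
```

View pics/s3c.png

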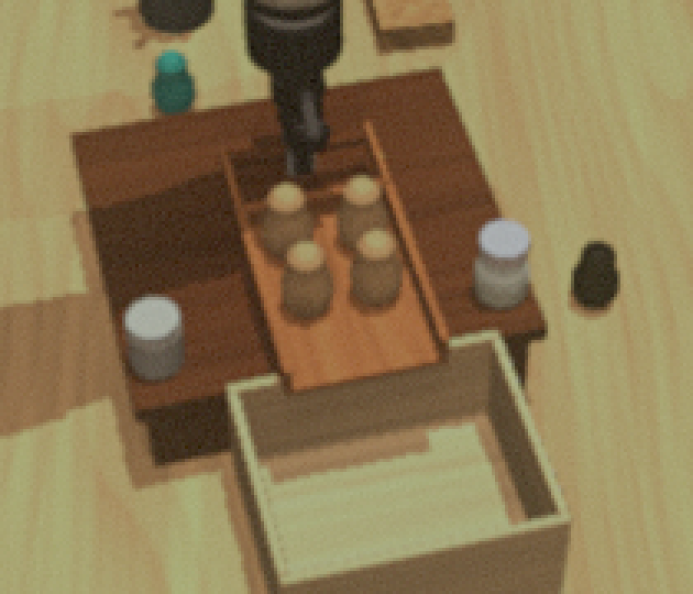

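The tray is hooked: axial force jumped to 13.7 N at 199.3 mm, against the expected 200. Its lip (290–440, 375) lies over the crate wall, blanks standing, jar and tin clear. Now I'll tip along the arc about the rim.

```bash
cat >> h.py <<'E'
PIV=np.array([.50339,.15699])+.2*ax(BENCH)
def arc(th,bias=.0015,vel=.03):
    t=np.radians(th); d=ax(BENCH); x=-(.2+bias)*np.cos(t)+.022*np.sin(t); z=.2*np.sin(t)+.022*np.cos(t)+.104-.0188
    q=PIV+x*d; m.move_straight([q[0],q[1],z],ori(BENCH,-1),vel=vel)
E
python3 - <<'E'
from h import *
d=ax(BENCH)
for th in range(0,51,5):
    arc(th); F=np.array(m.read_ft_force()); print(th,'ax %.1f'%(F[:2]@d),np.round(F,1),round(m.read_opening(),3))
    if np.linalg.norm(F)>45: break
c=snap('side','s4'); print([np.round(m.landmark_of('side',n)[0]['position'],4) for n in ('tray_notch','tray_bar') if m.landmark_of('side',n)])
cv2.imwrite('pics/s4c.png',cv2.resize(c['frame'][130:330,210:420,::-1],None,fx=3,fy=3,interpolation=3)); print(m.read_time(),m.read_tcp_pos())
E
```

```text
0 ax -1.8 [-0.5  1.8  5.8] 0.123
5 ax 0.6 [-0.5 -0.7 -3.7] 0.125
10 ax -0.0 [ 0.3  0.1 -3.2] 0.124
15 ax -0.3 [ 0.4  0.4 -2.5] 0.123
20 ax -0.1 [-0.4  0.1 -2.6] 0.123
25 ax -0.6 [ 0.2  0.6 -1.6] 0.126
30 ax -0.2 [-0.2  0.1 -2.8] 0.12
35 ax -4.2 [-0.5  4.2 -0.1] 0.124
40 ax -6.9 [-2.7  6.6  3.9] 0.12
45 ax -8.8 [-3.2  8.3  7.4] 0.126
50 ax -9.9 [-3.7  9.4 11.4] 0.121
[array([ 0.5375, -0.0452,  0.1028]), array([0.5213, 0.0727, 0.2681])]
22.2167 [0.52006646 0.07265653 0.25402907]
```

View pics/s4c.png

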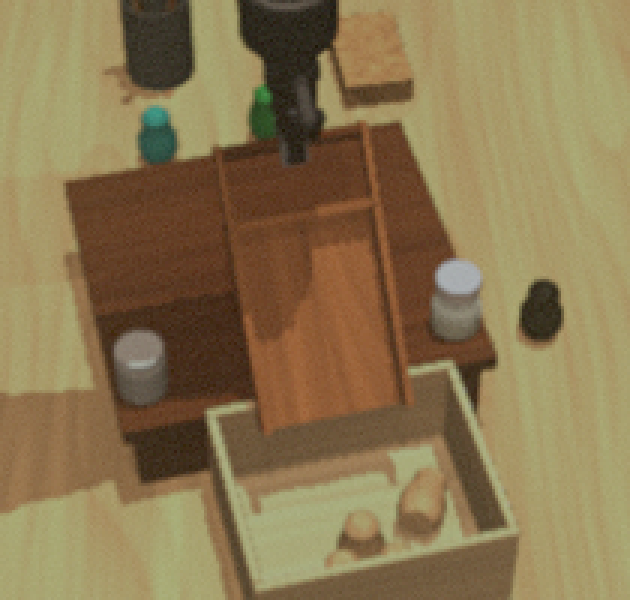

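The tray is tipped and empty, still hooked on the rim. Three blanks are visible in the crate at (420, 500), (360, 530) and (340, 558); the fourth is probably hidden by the front wall. I'll count them from the top camera, then lower along the same arc.

Run:
```python
from h import *
m.camera('top'); print([(round(x['score'],2),np.round(x['position'],3).tolist()) for x in m.search_frame('top','blank1')])
for th in [45,40,35,30,25,20,15,10,7,5,3,2,1,0]:
    arc(th); F=np.array(m.read_ft_force()); print(th,'ax %.1f'%(F[:2]@ax(BENCH)),np.round(F,1))
    if F[2]>12 and th<8: break
m.sleep(.3); c=m.camera('side'); snap('top','t5a')
for n in ('tray_bar','tray_notch'): print(n,[np.round(x['position'],4) for x in m.landmark_of('side',n)[:1]])
X=cloud(c)  # tray floor plane from side camera: fit over floor region
d=ax(BENCH); n=np.array([-d[1],d[0]]); P=X.reshape(-1,3); u=(P[:,:2]-PIV)@d; v=(P[:,:2]-PIV)@n
k=(u>-.12)&(u<.02)&(abs(v)<.045)&(P[:,2]>.08)&(P[:,2]<.16); A=np.c_[u[k],np.ones(k.sum())]; print('floor slope,z at notch',k.sum(),np.linalg.lstsq(A,P[k,2],rcond=None)[0])
print(m.read_time(),m.read_tcp_pos())
```

```text
[(0.69, [0.56, -0.152, 0.063]), (0.56, [0.58, -0.183, 0.058]), (0.56, [0.394, 0.336, 0.054]), (0.54, [0.616, -0.103, 0.044]), (0.5, [0.5, 0.364, 0.048]), (0.43, [0.535, -0.186, 0.052])]
45 ax -8.6 [-4.   8.   9.8]
40 ax -7.4 [-2.5  7.1  7. ]
35 ax -4.9 [-1.8  4.7  3. ]
30 ax -2.9 [-1.3  2.7  2.5]
25 ax 2.1 [ 0.8 -2.  -2.4]
20 ax 2.4 [ 0.4 -2.4 -2.3]
15 ax 2.2 [ 1.  -2.1 -1.8]
10 ax -2.3 [ 0.6  2.5 -0.5]
7 ax -1.0 [-0.7  0.9 -0.1]
5 ax -1.0 [ 1.1  1.2 -1.1]
3 ax -0.3 [-0.5  0.2 -0.1]
2 ax -1.1 [-0.5  1.  -0.4]
1 ax -0.5 [0.4 0.6 0. ]
0 ax -3.1 [-1.8  2.9  8.2]
tray_bar [array([0.5056, 0.1591, 0.1247])]
tray_notch [array([ 0.5398, -0.0371,  0.1071])]
floor slope,z at notch 1561 [-0.0051003  0.109205 ]
30.7583 [0.50346396 0.15899625 0.10807478]
```

All four blanks are in the crate and the tray floor is level (slope 0.005). Releasing now.

Run:
```python
from h import *
m.grip(.5,20); print(m.read_opening(),m.read_ft_force())
p=np.array(m.read_tcp_pos()); m.move_straight([p[0],p[1],.26],vel=.06)
m.movep([.38,.36,.36],ori(BENCH,-1)); m.sleep(.3)
c=m.camera('top'); cv2.imwrite('pics/t6.png',cv2.resize(c['frame'][150:330,190:420,::-1],None,fx=3.3,fy=3.3,interpolation=3))
d=ax(BENCH); n=np.array([-d[1],d[0]]); C=PIV+.09*d
for x in m.search_frame('top','blank1'): q=np.array(x['position'][:2])-C; print(round(x['score'],2),np.round(x['position'],3),'crate xy',np.round([q@d,q@n],3))
for nm in ('tray_bar','tray_notch','glue_jar','varnish_tin'): print(nm,[np.round(x['position'],4) for x in m.landmark_of('top',nm)[:1]])
X=cloud(c); P=X.reshape(-1,3); u=(P[:,:2]-PIV)@d; v=(P[:,:2]-PIV)@n
k=(u>-.13)&(u<.02)&(abs(v)<.045)&(P[:,2]>.08)&(P[:,2]<.16); A=np.c_[u[k],v[k],np.ones(k.sum())]; print('floor',np.linalg.lstsq(A,P[k,2],rcond=None)[0],m.read_time(),m.read_ft_force())
```

```text
0.5001864794924951 [-0.40137688 -0.62361417 -0.12114309]
0.75 [ 0.616 -0.104  0.038] crate xy [-0.012  0.061]
0.59 [ 0.561 -0.147  0.062] crate xy [ 0.019 -0.   ]
0.57 [ 0.539 -0.184  0.052] crate xy [ 0.051 -0.029]
0.55 [0.734 0.086 0.044] crate xy [-0.177  0.214]
0.52 [0.39  0.336 0.052] crate xy [-0.487 -0.078]
0.51 [0.501 0.365 0.05 ] crate xy [-0.495  0.036]
tray_bar [array([0.5003, 0.155 , 0.1294])]
tray_notch [array([ 0.5464, -0.0368,  0.1035])]
glue_jar [array([0.6551, 0.0275, 0.0901])]
varnish_tin [array([ 0.3854, -0.0268,  0.0953])]
floor [ 0.00137687 -0.00195209  0.11052279] 35.475 [ 0.34363565 -0.2448316   0.60937774]
```

View pics/t6.png

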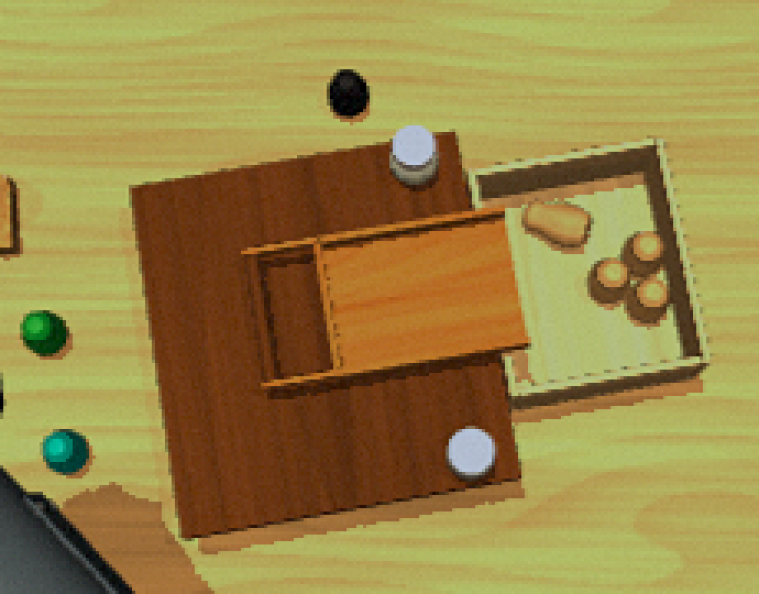

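The final picture shows the tray flat and empty on the bench. All four blanks are in the crate: three standing at (648, 247), (609, 280) and (648, 298), and one lying at (558, 223). The jar, tin and look-alikes haven't moved and the arm is clear, so I'm handing in.

```bash
python3 -c "
from bench import manip as m
m.hand_in(); print(m.read_time())"
```

```text
the job is handed in; nothing more can be done
the job is handed in; nothing more can be done
```

The tray is emptied: all four blanks are in the crate, and the tray lies flat on the bench, released. I handed the job in at about 35.5 s of the 64 s allowed; it reports no verdict.

**What I did:** I gripped the handle bar and turned the tray about 4° square to the crate. I then slid it until the batten hooked on the rim, where the axial force jumped to 13.7 N at the expected distance. I tipped it about the rim along an arc to about 50°, lowered it along the same arc, let go and moved clear.

**Last checks:**
- **Blanks:** the final picture shows three standing and one lying in the crate.
- **Tray:** its floor slope is under 0.2°.
- **Bystanders:** the jar and tin are within about 8 mm of where they started, close to what the detector can resolve. The others look unmoved where the pictures show them, but I did not measure them.

**Disagreements:**
- In the last picture the detector reported only three of the four blanks in the crate. The picture itself and the detection just before lowering both show all four. It also reported the black, green and turquoise look-alikes as blanks, which I ignored.
- At full tilt the wrist read about 15 N. That fits the arc being a millimetre or two off the true pivot, and it stayed far below the 120 N limit.

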